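# Self-test of a gas alarm under its dust cover

### The arm

A 6-joint arm with a two-finger parallel gripper is mounted at the origin on a cart in front of the work surface, level with it; the furniture and walls round the work are solid. World frame = base frame: x ahead of the robot, y to its left, z up, the work surface at z = 0. Lengths are in m, angles in rad, forces in N, time in s.
With the tool pointing down it reaches from about 0.375 to 0.9 m from the base axis. Payload 3.1 kg.
Tool frame: the origin (TCP) lies midway between the tips of the shut fingers; the grasp point (between the pads) lies 19 mm behind it; z points along the fingers, y is the line along which they close (so a half turn about z gives the same grasp; the last joint's range is limited). The gripper opens to 85 mm and grips with 20 to 120 N. Pads are 22 mm wide; open, the fingers measure 114 mm over their backs; the gripper's body (76 mm by 85 mm) begins 54 mm behind the grasp point. The pads swing forward as they close: fully open they stand 13 mm farther back than shut.
Start: joints at [-1.45, 0.527, 1.433, -0, 1.181, -0.178], TCP at [0.185, -0.597, 0.231] pointing down, gripper open.
Joint ranges: [-3.08, 3.08], [-0.75, 2.2], [0.22, 2.44], [-1.43, 4.57], [0, 2.65], [-2.85, 2.85]. Speed limits (rad/s): [2.79, 2.79, 3.14, 3.14, 3.14, 3.14].

### API

Orientations are given as a unit quaternion [x, y, z, w].
In Python, from station import manip gives the robot as it stands.
- The arm moves only by the tool drive_tool, never from a script. Its argument "motion" is a list that holds one entry, the list of rows, each a list of 5 numbers: the finger opening in mm, from 0 to 85.4, then the shift along the tool's x, y, z in units of 30 mm (1.0 is 30 mm), then the turn about the tool's z in units of 8 degrees (1.0 is 8 degrees). In form: [[[fingers, x, y, z, yaw], ...]]. A call has 1 to 10 rows; each row is the pose to reach, as a shift and turn from the pose commanded when the call began, along the tool's axes at that moment; what a row does not reach only later rows make up. A row lasts 1/10 s, in which the tool goes at most 50 mm and 8.59 degrees, less where a joint would pass 70% of its speed; a pose out of reach is approached as far as the arm can. A call with a gripper value outside its range is refused whole. The fingers move at their own pace and stop on an object; "squeeze" is the grip in N (left out, the last holds). Time passes only in rows, so rows that repeat a pose let the fingers close. It gives the time, the measured TCP pose, the force, the opening and the grip force at its end, in the units of the state.
- manip.sense(): the state, without advancing time (a new reading comes with each control period).
- manip.snapshot(name): name is "scene" or "top"; returns the picture (384x512x3 uint8, red, green, blue); there is no depth.
- manip.camera_model(name): a dict with "fov_y" (degrees; the focal length in pixels is half the picture's height over the tangent of half this angle, whatever the lens; pixels are square), "cx", "cy" (the principal point, pixels), "k1" (the pictures are not rectified: a ray, as slopes to the right and down, at radius r is drawn at 1 + k1 r^2 times it, then the intrinsics apply), "origin" and "orientation" of the camera in the world. Camera axes: x right, y up, looking along -z (the intrinsics and any distortion apply to the point x, -y, -z); pixel columns grow to the right and rows downward; lengths in m; the calibration is good to about 2 mm. A picture is of the moment at which its call begins. camera_model takes no time and is no camera call.
- manip.sign_off(): hands the job in; it is judged then, once.
The state is a dict: "t": time; "q": joint angles; "qd": joint speeds; "tau": joint torques, N m; "tcp_pos": TCP position; "tool_rot": TCP orientation; "force": force on the tool from outside, world axes, zero at the start; "ft_torque": the same for the moment, N m; "finger_gap": opening from 0.0 (shut) to 1.0 (fully open); "gripper_force": force on a finger pad.
Only numpy, scipy, OpenCV 4.12 (cv2) and the standard library are available. Lean on these libraries where they do the work, as an engineer would, in place of code of your own. Each camera call takes 0.05 s, during which the arm holds its last target. There are 200 camera calls.

### The job

Run the self-test of the gas alarm that has the yellow dust cover: slide its cover fully aside, press the green button in the well beneath all the way down and hold it there for a good second, firmly but without ramming it, then let go and slide the cover back fully home. Leave the alarm with the blue cover shut and everything else on the bench where it is.

Things in the scene. Friction and masses are not known exactly. Their poses are not given: they have to be found in the camera images.
- yellow_alarm: White alarm with a yellow dust cover, the one to test; fixed, left or right, turned up to 0.3 rad. 150 wide (y), 120 deep (x), 90 mm high. Origin on the bench under the panel's centre; own +x to its back, +y to the left seen from the front, z up. The flat panel (110 mm along its slope) is tilted 18 degrees to the front: its normal is (-sin18, 0, cos18) in this frame.
- yellow_alarm_well (a point): Centre of the mouth of the square well, at the panel's surface (axes as the alarm's body, not tilted). Well 50 x 50 mm, 40 mm deep, straight into the panel. On its axis is the round green test button, 24 mm across; its top, unpressed, lies 6 to 20 mm below the panel (differs each time and is not reported: feel for it or look).
- yellow_cover (a joint): How far the yellow cover is slid, m: 0 = fully home over the well (at its stop), 0.064 = fully aside (at its other stop), growing along the alarm's +y; starts 4 to 10 mm ajar. A plate 60 mm (slope) x 62 mm (y), top 3.5 mm above the panel, between rails 6 mm proud of the panel, 28 to 36 mm either side of its middle. Stays where left; slides at about 2.5 N. The well is clear above 0.056.
- yellow_cover_grip (a point): Middle of the top edge of the yellow cover's upright fin; moves with the cover; with the cover home it is 25.5 mm straight out from the well's mouth. Frame: z = panel normal, y = sliding direction (the alarm's y), x up the slope. The fin is 12 mm thick (y), 40 mm long (x), its top 22 mm above the cover plate, with flat free room for fingers on both sides.
- test_button (a joint): How far the green test button is pressed, m: 0 = up, 0.005 = fully down, moving along the inward panel normal. Sprung: about 3 N to start, 8 N fully down; pops up when released. Its stop is rigid.
- blue_alarm: The same kind of alarm with a blue dust cover, fixed on the other side of the bench, same size, origin and axes; not to be used.
- blue_cover (a joint): How far the blue dust cover is slid, m: 0 = home, as it starts. Leave it.
- screwdriver: Red-handled screwdriver lying near the front edge, 196 mm long; loose bystander, origin at the centre of its underside.
- petri_dish: Round petri dish, 92 mm across, 15 mm high; loose bystander, origin at the centre of its underside.
- vial_0: Small glass vial with a black cap, 23 mm across, 51 mm high, standing in front between the alarms; loose bystander, origin at the centre of its underside.
- timer: Small white bench timer, 62 x 64 x 19 mm; loose bystander, origin at the centre of its underside.
- stopper_2: Red rubber stopper, 29 mm across, 26 mm high; loose bystander, origin at the centre of its underside.
- funnel: Clear funnel standing mouth down, 71 mm across, 75 mm high; loose bystander, origin at the centre of its underside.
- boss_head: Grey metal boss head clamp, 60 x 52 x 30 mm; loose bystander, origin at the centre of its underside.

How it is judged:
By the outcome, as a careful person would: the job done as asked, in the order asked, and still so for the second after the job is handed in, with the robot touching nothing.
It also fails if it takes over 59 s, if anything falls off the work surface, if the arm or the gripper's body presses on something with over 40 N, if the wrist force passes 120 N, or if a joint passes its speed limit or range.

## Working session

There is one attempt and no reset: what is moved stays moved. The work goes in short steps, Python scripts to look and compute and a tool call to move; the robot and the scene stay as the last step left them, time stands still between calls to the robot, and variables do not carry over. Pictures are saved under pics/ and viewed, at most 10 in all, crops included, and the job is handed in when it is done.

Besides the shell and the picture viewer there is one more tool, called after "Call:" as name(argument=value, ...) on one line, values as JSON. drive_tool: Moves the arm, as the interface text tells. Its arguments: {"type":"object","properties":{"motion":{"type":"array","items":{"type":"array","items":{"type":"array","items":{"type":"number"}}}},"squeeze":{"type":"number"}},"required":["motion"]}

```bash
mkdir -p pics; python3 - <<'E'
from station import manip
import cv2
for n in("scene","top"):
    cv2.imwrite(f"pics/{n}0.png",manip.snapshot(n)[:,:,::-1]); print(n,manip.camera_model(n))
print(manip.sense())
E
```

```text
scene {'fov_y': 57.286803006192535, 'cx': 257.01621598505466, 'cy': 189.57122649398931, 'k1': -0.07804356964580939, 'origin': array([-0.21587705,  0.5586489 ,  0.58659126]), 'orientation': array([-0.21492113,  0.47280738,  0.77981908, -0.34949149])}
top {'fov_y': 49.26797813188725, 'cx': 255.41993957009024, 'cy': 188.29075853737217, 'k1': -0.023094073508249928, 'origin': array([ 0.40963912, -0.09366908,  1.17132666]), 'orientation': array([ 0.04019925, -0.02032347, -0.70271094,  0.7100481 ])}
{'t': 0.1, 'q': array([-1.44950123e+00,  5.28389590e-01,  1.43376889e+00,  2.27051893e-05,
        1.18143654e+00, -1.78486731e-01]), 'qd': array([-0.00223017, -0.00153877, -0.00225669, -0.00020967, -0.00063684,
        0.00040613]), 'tau': array([-5.81956956e-04, -4.43305814e+01, -1.78586072e+01, -3.17192716e-04,
        3.90902103e-03,  4.23816118e-06]), 'tcp_pos': array([ 0.18453206, -0.59645691,  0.2304231 ]), 'tool_rot': array([ 9.88787523e-01,  1.49325922e-01,  3.91200795e-05, -1.00047583e-03]), 'force': array([-0.51072087, -0.37734816, -0.23695649]), 'ft_torque': array([-0.04791561,  0.04461455,  0.00126983]), 'gripper_force': 0.0, 'finger_gap': 0.9988482739607927}
```

View pics/scene0.png

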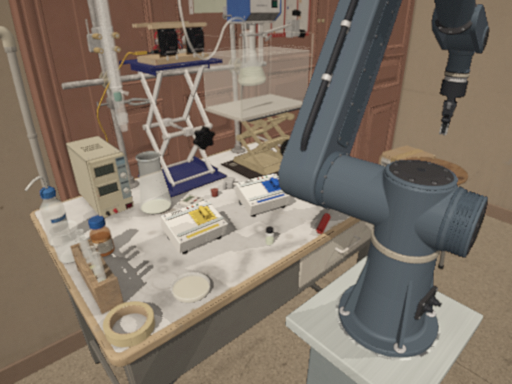

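View pics/top0.png

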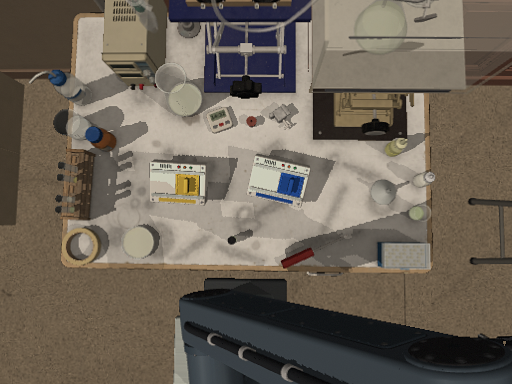

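```bash
cat > h.py <<'E'
import numpy as np, cv2
from scipy.spatial.transform import Rotation as R
from station import manip
def cam(n):
    c=manip.camera_model(n); f=192/np.tan(np.radians(c["fov_y"]/2))
    return c,f
def ray(n,u,v):
    c,f=cam(n); d=np.array([(u-c["cx"])/f,(v-c["cy"])/f]); s=d.copy()
    for _ in range(30): s=d/(1+c["k1"]*(s@s))
    w=R.from_quat(c["orientation"]).apply([s[0],-s[1],-1]); return c["origin"],w/np.linalg.norm(w)
def plane(n,u,v,z):
    o,w=ray(n,u,v); return o+w*(z-o[2])/w[2]
def proj(n,p):
    c,f=cam(n); q=R.from_quat(c["orientation"]).inv().apply(np.asarray(p)-c["origin"])
    s=np.array([q[0],-q[1]])/-q[2]; s=s*(1+c["k1"]*(s@s)); return s*f+[c["cx"],c["cy"]]
def tri(a,b):
    (o,w),(p,x)=ray("top",*a),ray("scene",*b)
    t=np.linalg.lstsq(np.c_[w,-x],p-o,rcond=None)[0]; A,B=o+w*t[0],p+x*t[1]
    return (A+B)/2,np.linalg.norm(A-B)
E
python3 - <<'E'
import cv2,numpy as np
a=cv2.imread("pics/top0.png")[150:215,140:220]; b=cv2.imread("pics/scene0.png")[190:255,150:230]
im=np.hstack([cv2.resize(x,None,fx=5,fy=5,interpolation=cv2.INTER_CUBIC) for x in(a,b)])
cv2.imwrite("pics/crop0.png",im)
for n,o in(("top",(140,150)),("scene",(150,190))):
    x=cv2.imread(f"pics/{n}0.png"); h=cv2.cvtColor(x,cv2.COLOR_BGR2HSV)
    m=cv2.inRange(h,(18,120,60),(32,255,255)); k,l,s,c=cv2.connectedComponentsWithStats(m)
    for i in range(1,k):
        if s[i,4]>12 and o[0]<c[i][0]<o[0]+80 and o[1]<c[i][1]<o[1]+65: print(n,s[i],c[i].round(1))
E
```

```text
top [175 174  24  22 460] [186.9 184.4]
top [159 198  37   6 124] [177.1 200.1]
scene [189 206  27  19 284] [201.8 214.8]
scene [187 224  31  14  49] [201.8 230.6]
```

View pics/crop0.png

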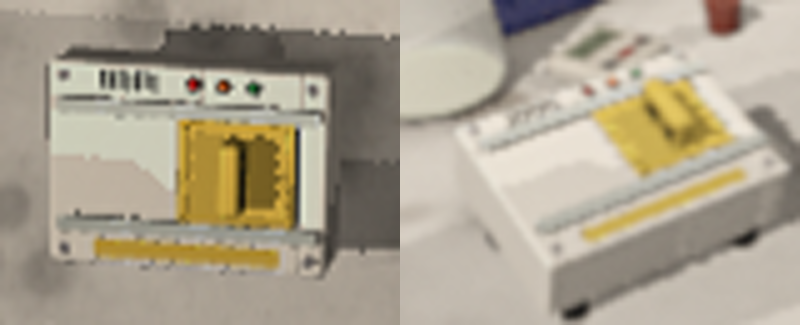

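```bash
python3 - <<'E'
from h import *
T=lambda X,Y:((X+.5)/5-.5+140,(Y+.5)/5-.5+150)
S=lambda X,Y:((X-400+.5)/5-.5+150,(Y+.5)/5-.5+190)
P={}
for k,a,b in [("BL",(52,58),(458,130)),("BR",(328,72),(688,62)),("FR",(322,275),(790,165)),("FL",(50,260),(550,260)),
 ("stripeL",(95,249),(585,236)),("stripeR",(278,260),(745,175)),("finBack",(230,139),(653,83)),("finFront",(230,217),(690,135)),
 ("covFL",(178,222),(645,176)),("covBL",(179,122),(595,110)),("covFR",(293,228),(732,138)),("redLED",(193,85),(587,91)),("grnLED",(254,89),(636,75))]:
    p,e=tri(T(*a),S(*b)); P[k]=p; print(k,p.round(4),round(e,4))
for n in("BL","BR","FR","FL"): pass
x=P["BL"]-P["BR"]; print(np.degrees(np.arctan2(-x[0],x[1])))
x=P["stripeL"]-P["stripeR"]; print(np.degrees(np.arctan2(-x[0],x[1])))
# contour rectangle of fin & cover in top
im=cv2.imread("pics/top0.png");h=cv2.cvtColor(im,cv2.COLOR_BGR2HSV)
m=cv2.inRange(h,(15,100,40),(35,255,255));m[:,:172]=0;m[196:]=0;m[:,215:]=0;m[:170]=0
print(cv2.minAreaRect(cv2.findNonZero(m)))
E
```

```text
BL [0.5715 0.2161 0.0842] 0.0023
BR [0.5656 0.07   0.0745] 0.0045
FR [0.4594 0.0746 0.0547] 0.0025
FL [0.4666 0.2223 0.0566] 0.0003
stripeL [0.4726 0.1979 0.0571] 0.0006
stripeR [0.4676 0.099  0.0546] 0.0014
finBack [0.5274 0.1176 0.0949] 0.0038
finFront [0.4883 0.12   0.0798] 0.0026
covFL [0.4867 0.1508 0.0672] 0.0013
covBL [0.5383 0.1481 0.0844] 0.0008
covFR [0.4856 0.0911 0.0667] 0.0033
redLED [0.5579 0.1411 0.0854] 0.0007
grnLED [0.5563 0.1091 0.0842] 0.0003
-2.276302959767192
-2.9164530593133553
((186.5, 184.5), (21.0, 23.0), 90.0)
```

Call:
drive_tool(motion=[[[60,1,-0.6,-0.7,0.3],[60,2.2,-1.3,-0.7,0.6],[60,3.5,-2.1,-0.7,0.9],[60,4.9,-2.9,-0.7,1.2],[60,6.3,-3.7,-0.7,1.5],[60,7.7,-4.6,-0.7,1.8],[60,9.1,-5.4,-0.7,2.1],[60,10.3,-6.1,-0.7,2.4],[60,11,-6.6,-0.7,2.5],[60,11.4,-6.8,-0.7,2.5]]])

```text
t: 1.1
tcp_pos: [0.4519, -0.2987, 0.252]
tool_rot: [1.0, -0.023, -0.0, -0.001]
force: [-0.4, 0.4, -0.3]
finger_gap: 0.701
gripper_force: 0.0
```

Call:
drive_tool(motion=[[[50,0.1,-1.2,0,0],[50,0.2,-2.8,0,0],[50,0.4,-4.4,0,0],[50,0.5,-6,0.2,0],[50,0.7,-7.6,0.5,0],[45,0.8,-9.2,0.8,0],[45,0.9,-10.8,1.1,0],[45,1.1,-12.4,1.4,0],[45,1.2,-13.5,1.7,0],[45,1.2,-14,1.7,0]]])

```text
t: 2.1
tcp_pos: [0.5073, 0.1185, 0.2]
tool_rot: [1.0, -0.023, -0.001, 0.0]
force: [0.1, -0.5, 0.0]
finger_gap: 0.525
gripper_force: 0.0
```

```bash
python3 - <<'E'
from h import *
a=manip.snapshot("top")[110:230,120:230,::-1]; b=manip.snapshot("scene")[120:240,150:260,::-1]
cv2.imwrite("pics/c1.png",np.hstack([cv2.resize(x,None,fx=3.6,fy=3.6,interpolation=cv2.INTER_CUBIC) for x in(a,b)]))
print(manip.sense()["tcp_pos"],manip.sense()["finger_gap"])
E
```

```text
[0.50772715 0.11736066 0.20104511] 0.5275425490793548
```

View pics/c1.png

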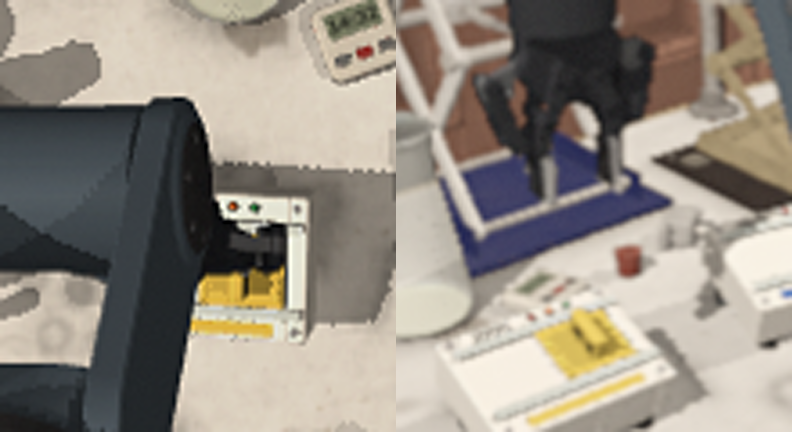

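Call:
drive_tool(motion=[[[45,0,0,0.8,0],[45,0,0,2,0],[45,0,0,3,0],[45,0,0,3.5,0],[45,0,0,3.8,0],[45,0,0,3.9,0],[30,0,0,3.9,0],[25,0,0,3.9,0],[22,0,0,3.9,0],[20,0,0,3.9,0]]], squeeze=25)

```text
t: 3.2
tcp_pos: [0.5084, 0.1168, 0.0852]
tool_rot: [1.0, -0.025, 0.001, -0.0]
force: [0.0, 0.1, 0.5]
finger_gap: 0.233
gripper_force: 0.4
```

Call:
drive_tool(motion=[[[20,0,0,0.1,0],[15,0,0,0.1,0],[10,0,0,0.1,0],[8,0,0,0.1,0],[8,0,0,0.1,0]]], squeeze=25)

```text
t: 3.7
tcp_pos: [0.5081, 0.1167, 0.0815]
tool_rot: [1.0, -0.025, 0.0, -0.0]
force: [-0.2, 2.0, 3.5]
finger_gap: 0.133
gripper_force: 25.9
```

Call:
drive_tool(motion=[[[8,0,-0.2,0.0,0],[8,0,-0.5,0,0],[8,0,-0.9,0,0],[8,0,-1.3,0,0],[8,0,-1.6,0,0],[8,0,-1.8,0,0],[8,0,-1.8,0,0]]])

```text
t: 4.4
tcp_pos: [0.5111, 0.1723, 0.0815]
tool_rot: [1.0, -0.024, 0.001, -0.001]
force: [2.7, 2.7, 4.0]
finger_gap: 0.132
gripper_force: 26.1
```

Call:
drive_tool(motion=[[[8,0,-0.05,0,0],[8,0,-0.1,0,0],[8,0,-0.1,0,0]]])

```text
t: 4.7
tcp_pos: [0.5112, 0.1733, 0.0815]
tool_rot: [1.0, -0.025, 0.001, 0.0]
force: [2.8, -1.3, 5.3]
finger_gap: 0.132
gripper_force: 26.1
```

Call:
drive_tool(motion=[[[8,0,-0.05,0,0],[8,0,-0.1,0,0],[8,0,-0.1,0,0]]])

```text
t: 5.0
tcp_pos: [0.5113, 0.176, 0.0815]
tool_rot: [1.0, -0.025, 0.001, 0.0]
force: [2.6, -2.4, 4.1]
finger_gap: 0.132
gripper_force: 26.2
```

Call:
drive_tool(motion=[[[8,0,-0.05,0,0],[8,0,-0.1,0,0],[8,0,-0.1,0,0]]])

```text
t: 5.3
tcp_pos: [0.5114, 0.1778, 0.0815]
tool_rot: [1.0, -0.024, 0.0, 0.001]
force: [3.3, -5.8, 5.6]
finger_gap: 0.131
gripper_force: 26.2
```

Call:
drive_tool(motion=[[[8,0,-0.05,0,0],[8,0,-0.1,0,0],[8,0,-0.1,0,0]]])

```text
t: 5.6
tcp_pos: [0.5114, 0.178, 0.0815]
tool_rot: [1.0, -0.023, -0.0, 0.004]
force: [2.5, -16.8, 7.4]
finger_gap: 0.136
gripper_force: 26.5
```

Call:
drive_tool(motion=[[[20,0,0.07,0,0],[35,0,0.07,0,0],[45,0,0.07,0,0],[45,0,0.07,-0.5,0],[45,0,0.07,-1.5,0],[30,0,0.07,-2.5,0],[0,0,-0.5,-3.3,0],[0,0,-1.5,-4,0],[0,0,-2.5,-4,0],[0,0,-3,-4,0]]])

```text
t: 6.6
tcp_pos: [0.5149, 0.2748, 0.2017]
tool_rot: [1.0, -0.024, 0.0, -0.001]
force: [0.3, 0.5, 0.6]
finger_gap: 0.002
gripper_force: 0.0
```

```bash
python3 - <<'E'
from h import *
A=manip.snapshot("top")[:,:,::-1]; B=manip.snapshot("scene")[:,:,::-1]
cv2.imwrite("pics/top2.png",A);cv2.imwrite("pics/scene2.png",B)
a=A[150:215,140:220]; b=B[190:255,150:230]
cv2.imwrite("pics/c2.png",np.hstack([cv2.resize(x,None,fx=5,fy=5,interpolation=cv2.INTER_CUBIC) for x in(a,b)]))
E
```

```text
(no output)
```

View pics/c2.png

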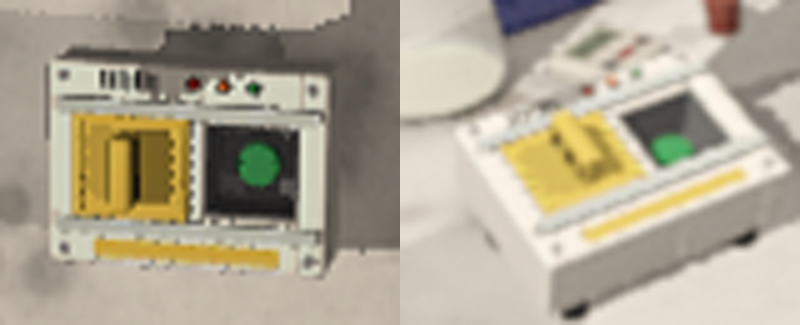

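```bash
python3 - <<'E'
from h import *
T=lambda X,Y:((X+.5)/5-.5+140,(Y+.5)/5-.5+150)
S=lambda X,Y:((X-400+.5)/5-.5+150,(Y+.5)/5-.5+190)
h=cv2.cvtColor(cv2.imread("pics/top2.png"),cv2.COLOR_BGR2HSV)
m=cv2.inRange(h,(45,100,50),(85,255,255)); m[:,:182]=0;m[:,200:]=0;m[:174]=0;m[195:]=0
k,l,s,c=cv2.connectedComponentsWithStats(m);i=1+np.argmax(s[1:,4]); print(s[i],c[i])
yaw=np.radians(-2.7);n=R.from_euler("ZY",[yaw,-np.radians(18)]).apply([0,0,1]);print("n",n.round(3))
y=np.array([-np.sin(yaw),np.cos(yaw),0]); x=np.cross(y,n)
# well mouth from image corners
for a in [(205,125),(300,130),(298,216),(207,214)]: print(plane("top",*T(*a),.073).round(4))
w=plane("top",*T(252,171),.0735); print("well top-view",w.round(4))
ws,e=tri(T(252,171),S(675,122)); print("tri",ws.round(4),e)
o,d=ray("top",*c[i])
for dep in(6,10,15,20,25):
    q=w-n*dep/1e3; p=o+d*((q-o)@n)/(d@n); print(dep,p.round(4),"off x,y mm",((p-q)@x*1e3).round(1),((p-q)@y*1e3).round(1))
E
```

```text
[187 178   9  10  60] [191.26666667 182.56666667]
n [-0.309  0.015  0.951]
[0.5384 0.137  0.073 ]
[0.5362 0.0862 0.073 ]
[0.4904 0.0863 0.073 ]
[0.491  0.1347 0.073 ]
well top-view [0.5141 0.1112 0.0735]
tri [0.5142 0.1114 0.0726] 0.00010906594757118149
6 [0.5179 0.1088 0.0685] off x,y mm 2.2 -2.2
10 [0.5183 0.1096 0.0644] off x,y mm 1.2 -1.4
15 [0.5188 0.1105 0.0593] off x,y mm 0.1 -0.5
20 [0.5193 0.1115 0.0542] off x,y mm -1.0 0.5
25 [0.5198 0.1124 0.049 ] off x,y mm -2.2 1.5
```

Call:
drive_tool(motion=[[[0,0.1,1,0,0],[0,0.1,2.3,0,0],[0,0.2,3.6,0.4,0],[0,0.2,4.7,1.2,0],[0,0.26,5.3,2.0,0],[0,0.26,5.42,2.7,0],[0,0.26,5.42,3.4,0],[0,0.26,5.42,4.0,0],[0,0.26,5.42,4.2,0],[0,0.26,5.42,4.2,0]]])

```text
t: 7.7
tcp_pos: [0.5137, 0.1088, 0.074]
tool_rot: [1.0, -0.025, -0.002, 0.0]
force: [0.5, 1.2, -0.5]
finger_gap: 0.002
gripper_force: 0.0
```

Call:
drive_tool(motion=[[[0,0,0,0.05,0],[0,0,0,0.1,0],[0,0,0,0.15,0],[0,0,0,0.2,0]]])

```text
t: 8.1
tcp_pos: [0.5155, 0.1097, 0.0698]
tool_rot: [1.0, -0.024, 0.001, -0.0]
force: [1.2, 0.8, 0.6]
finger_gap: -0.001
gripper_force: 0.0
```

Call:
drive_tool(motion=[[[0,0,0,0.04,0],[0,0,0,0.08,0],[0,0,0,0.1,0]]])

```text
t: 8.4
tcp_pos: [0.5152, 0.1096, 0.0663]
tool_rot: [1.0, -0.025, -0.0, 0.0]
force: [-0.3, -0.1, -0.4]
finger_gap: -0.003
gripper_force: 0.0
```

Call:
drive_tool(motion=[[[0,0,0,0.04,0],[0,0,0,0.07,0],[0,0,0,0.07,0]]])

```text
t: 8.7
tcp_pos: [0.5151, 0.1095, 0.0641]
tool_rot: [1.0, -0.025, -0.0, 0.0]
force: [-0.2, -0.4, -0.5]
finger_gap: -0.002
gripper_force: 0.0
```

Call:
drive_tool(motion=[[[0,0,0,0.04,0],[0,0,0,0.07,0],[0,0,0,0.07,0]]])

```text
t: 9.0
tcp_pos: [0.5151, 0.1095, 0.062]
tool_rot: [1.0, -0.025, -0.0, 0.0]
force: [-0.2, 0.4, -0.6]
finger_gap: -0.004
gripper_force: 0.0
```

Call:
drive_tool(motion=[[[0,0,0,0.04,0],[0,0,0,0.07,0],[0,0,0,0.07,0]]])

```text
t: 9.3
tcp_pos: [0.5151, 0.1095, 0.0599]
tool_rot: [1.0, -0.025, -0.0, 0.0]
force: [-0.4, 0.6, -0.5]
finger_gap: -0.002
gripper_force: 0.0
```

Call:
drive_tool(motion=[[[0,0,0,0.04,0],[0,0,0,0.07,0],[0,0,0,0.07,0]]])

```text
t: 9.6
tcp_pos: [0.5151, 0.1096, 0.0578]
tool_rot: [1.0, -0.025, -0.0, -0.0]
force: [0.3, -0.6, -0.4]
finger_gap: -0.001
gripper_force: 0.0
```

Call:
drive_tool(motion=[[[0,0,0,0.04,0],[0,0,0,0.07,0],[0,0,0,0.07,0]]])

```text
t: 9.9
tcp_pos: [0.5151, 0.1096, 0.0557]
tool_rot: [1.0, -0.025, -0.0, 0.0]
force: [0.3, -0.1, 0.0]
finger_gap: -0.0
gripper_force: 0.0
```

Call:
drive_tool(motion=[[[0,0,0,0.04,0],[0,0,0,0.07,0],[0,0,0,0.07,0]]])

```text
t: 10.2
tcp_pos: [0.5153, 0.1095, 0.0537]
tool_rot: [1.0, -0.025, 0.0, -0.0]
force: [-1.3, -0.4, 0.2]
finger_gap: 0.002
gripper_force: 0.1
```

Call:
drive_tool(motion=[[[0,0,0,0.03,0],[0,0,0,0.05,0],[0,0,0,0.05,0]]])

```text
t: 10.5
tcp_pos: [0.5155, 0.1095, 0.0525]
tool_rot: [1.0, -0.025, 0.0, -0.0]
force: [-0.8, -0.5, 3.7]
finger_gap: -0.001
gripper_force: 1.7
```

Call:
drive_tool(motion=[[[0,0,0,0.03,0],[0,0,0,0.05,0],[0,0,0,0.05,0]]])

```text
t: 10.8
tcp_pos: [0.516, 0.1095, 0.0511]
tool_rot: [1.0, -0.025, 0.001, -0.0]
force: [-0.0, -0.5, 5.5]
finger_gap: 0.004
gripper_force: 2.5
```

Call:
drive_tool(motion=[[[0,0,0,0.03,0],[0,0,0,0.06,0],[0,0,0,0.06,0]]])

```text
t: 11.1
tcp_pos: [0.5165, 0.1095, 0.0495]
tool_rot: [1.0, -0.025, 0.001, -0.0]
force: [0.4, -0.2, 7.4]
finger_gap: 0.0
gripper_force: 3.2
```

Call:
drive_tool(motion=[[[0,0,0,0.03,0],[0,0,0,0.04,0],[0,0,0,0.04,0]]])

```text
t: 11.4
tcp_pos: [0.5167, 0.1095, 0.0486]
tool_rot: [1.0, -0.025, 0.002, -0.0]
force: [0.3, -0.6, 7.4]
finger_gap: -0.004
gripper_force: 3.7
```

Call:
drive_tool(motion=[[[0,0,0,0.02,0],[0,0,0,0.04,0],[0,0,0,0.04,0]]])

```text
t: 11.7
tcp_pos: [0.5168, 0.1095, 0.0483]
tool_rot: [1.0, -0.025, 0.002, 0.0]
force: [-0.9, -1.9, 14.6]
finger_gap: -0.001
gripper_force: 7.1
```

Call:
drive_tool(motion=[[[0,0,0,0.02,0],[0,0,0,0.04,0],[0,0,0,0.04,0]]])

```text
t: 12.0
tcp_pos: [0.5169, 0.1095, 0.0481]
tool_rot: [1.0, -0.025, 0.002, 0.0]
force: [-2.4, -0.8, 21.6]
finger_gap: -0.001
gripper_force: 11.0
```

Bottomed firmly at about 20 N; hold 1.3 s more.

Call:
drive_tool(motion=[[[0,0,0,0,0],[0,0,0,0,0],[0,0,0,0,0],[0,0,0,0,0],[0,0,0,0,0],[0,0,0,0,0],[0,0,0,0,0],[0,0,0,0,0],[0,0,0,0,0],[0,0,0,0,0]]])

```text
t: 13.0
tcp_pos: [0.5169, 0.1095, 0.048]
tool_rot: [1.0, -0.025, 0.002, 0.0]
force: [-2.5, -0.2, 22.2]
finger_gap: 0.002
gripper_force: 11.0
```

Call:
drive_tool(motion=[[[0,0,0,0,0],[0,0,0,0,0],[0,0,0,0,0],[0,0,0,0,0]]])

```text
t: 13.4
tcp_pos: [0.5169, 0.1095, 0.048]
tool_rot: [1.0, -0.025, 0.002, 0.0]
force: [-2.5, -0.6, 21.9]
finger_gap: 0.004
gripper_force: 11.0
```

Call:
drive_tool(motion=[[[0,0,0,-0.2,0],[0,0,0,-0.8,0],[0,0,0,-1.8,0],[0,0,0,-2.8,0],[20,-0.1,-0.4,-3.4,0],[40,-0.2,-1.2,-3.6,0],[45,-0.24,-1.9,-3.6,0],[45,-0.24,-2.28,-3.6,0],[45,-0.24,-2.28,-3.6,0]]])

```text
t: 14.3
tcp_pos: [0.5109, 0.1793, 0.1528]
tool_rot: [1.0, -0.024, -0.0, 0.0]
force: [0.6, -0.7, -0.4]
finger_gap: 0.529
gripper_force: 0.0
```

Call:
drive_tool(motion=[[[45,0,0.03,0.7,0],[45,0,0.03,1.5,0],[45,0,0.03,2.1,0],[45,0,0.03,2.35,0],[30,0,0.03,2.35,0],[20,0,0.03,2.35,0],[14,0,0.03,2.35,0],[8,0,0.03,2.35,0],[8,0,0.03,2.35,0],[8,0,0.03,2.35,0]]], squeeze=25)

```text
t: 15.3
tcp_pos: [0.5121, 0.1773, 0.0838]
tool_rot: [1.0, -0.025, 0.001, -0.0]
force: [0.1, -2.0, 5.3]
finger_gap: 0.128
gripper_force: 29.0
```

Call:
drive_tool(motion=[[[8,0,0.2,0,0],[8,0,0.5,0,0],[8,0,0.9,0,0],[8,0,1.3,0,0],[8,0,1.6,0,0],[8,0,1.85,0,0],[8,0,1.95,0,0],[8,0,2.0,0,0],[8,0,2.0,0,0]]])

```text
t: 16.2
tcp_pos: [0.5088, 0.1175, 0.0837]
tool_rot: [1.0, -0.025, 0.001, -0.0]
force: [-1.1, -0.3, 6.6]
finger_gap: 0.134
gripper_force: 29.3
```

Call:
drive_tool(motion=[[[8,0,0.05,0,0],[8,0,0.1,0,0],[8,0,0.1,0,0]]])

```text
t: 16.5
tcp_pos: [0.5087, 0.1148, 0.0837]
tool_rot: [1.0, -0.025, 0.001, -0.0]
force: [-1.3, 1.0, 7.4]
finger_gap: 0.131
gripper_force: 29.3
```

Call:
drive_tool(motion=[[[8,0,0.05,0,0],[8,0,0.1,0,0],[8,0,0.1,0,0]]])

```text
t: 16.8
tcp_pos: [0.5086, 0.1135, 0.0837]
tool_rot: [1.0, -0.026, 0.001, -0.002]
force: [-0.4, 8.9, 6.8]
finger_gap: 0.128
gripper_force: 29.2
```

Call:
drive_tool(motion=[[[8,0,0.03,0,0],[8,0,0.06,0,0],[8,0,0.06,0,0]]])

```text
t: 17.1
tcp_pos: [0.5086, 0.1134, 0.0837]
tool_rot: [1.0, -0.026, 0.001, -0.003]
force: [-0.6, 14.1, 6.3]
finger_gap: 0.132
gripper_force: 29.2
```

Call:
drive_tool(motion=[[[20,0,-0.03,0,0],[35,0,-0.03,0,0],[45,0,-0.03,0,0],[45,0,-0.03,-0.5,0],[45,0,-0.03,-1.5,0],[45,0,-0.03,-2.8,0],[45,0,0.8,-4,0],[45,0,2.2,-4.2,0],[45,0,3.6,-4.2,0],[45,0,4.5,-4.2,0]]])

```text
t: 18.1
tcp_pos: [0.5012, -0.028, 0.2093]
tool_rot: [1.0, -0.025, 0.001, 0.001]
force: [-0.3, -0.2, -0.2]
finger_gap: 0.528
gripper_force: 0.0
```

```bash
python3 - <<'E'
from h import *
A=manip.snapshot("top")[:,:,::-1]; B=manip.snapshot("scene")[:,:,::-1]
cv2.imwrite("pics/top3.png",A)
a=A[150:215,140:220]; b=B[190:255,150:230]
cv2.imwrite("pics/c3.png",np.hstack([cv2.resize(x,None,fx=5,fy=5,interpolation=cv2.INTER_CUBIC) for x in(a,b)]))
E
```

```text
(no output)
```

View pics/c3.png

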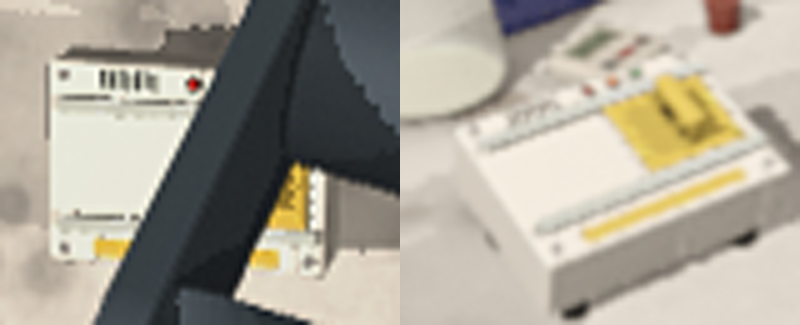

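View pics/top3.png

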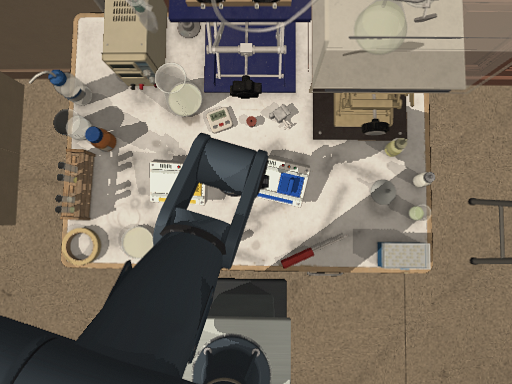

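```bash
python3 -c "
from station import manip
print(manip.sign_off())"
```

```text
the job is handed in; nothing more can be done
None
```

I ran the yellow alarm's self-test and handed the job in at about 18 s: cover slid aside to its stop, green button held fully down at about 20 N for about 1.5 s, cover slid back to its home stop; I left the blue alarm and the rest alone.

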